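# Load an amplifier module through the tester's spring dust flap

## Robot

A 6-joint arm with a two-finger parallel gripper is mounted at the origin on the work surface. World frame = base frame: x ahead of the robot, y to its left, z up, the work surface at z = 0. Lengths are in mm, angles in degrees, forces in N, time in s.
With the tool pointing down it reaches from about 350 to 775 mm from the base axis. Payload 7.3 kg.
Tool frame: the origin (TCP) lies on the centre line of the jaws, within the pads' length; the fingertips stand 19 mm ahead of it and the grasp point (between the pads) is the TCP; z points along the fingers, x is the direction in which the jaws open and shut, and the axes are right-handed (so a half turn about z gives the same grasp; the last joint's range is limited). The gripper opens to 92 mm and grips with 3 to 60 N. Pads are 19 mm wide; open, the fingers measure 130 mm over their backs; the gripper's body (75 mm by 190 mm) begins 47 mm behind the grasp point.
Start: joints at [-77.636, 19.595, 87.324, -0, 73.075, -8.365], TCP at [185.851, -491.022, 245.741] pointing down, gripper open.
Joint ranges: [-145.02, 145.02], [-44.19, 115.74], [2.07, 154.8], [-57.11, 237.11], [16.16, 152.29], [-177.93, 177.93]. Speed limits (degrees/s): [147.25, 147.25, 180, 180, 180, 180].

## Interface

Orientations are given as a 3x3 rotation matrix whose columns are the frame's x, y, z axes.
In Python, from station import manip gives the robot as it stands.
- The arm moves only by the tool send_rows, never from a script. Its argument "steps" is a list of rows, each an object of numbers: "dx", "dy", "dz": the shift along the tool's x, y, z in m; "ax", "ay", "az": the turn, a rotation vector about the tool's x, y, z in rad; "claw": the finger opening in m, from 0 to 0.0918. In form: [{"dx": .., "dy": .., "dz": .., "ax": .., "ay": .., "az": .., "claw": ..}, ...]. A call has 1 to 12 rows; each row shifts and turns the commanded pose from where the row before left it, along the tool's axes as they then stand; what a row does not reach is not made up. A row lasts 1/12 s, in which the tool goes at most 41.7 mm and 7.16 degrees, less where a joint would pass 70% of its speed; a pose out of reach is approached as far as the arm can. A call with a gripper value outside its range is refused whole. The fingers move at their own pace and stop on an object; the grip force is fixed at half the most. Time passes only in rows, so rows that do not move let the fingers close. It gives the time, the measured TCP pose, the force and the opening at its end, in the units of the state.
- manip.get_obs(): the state, without advancing time (a new reading comes with each control period).
- manip.grab_frame(name): name is "scene" or "top" or "wrist"; returns a dict with "pixels" (384x512x3 uint8, red, green, blue), "range_z" (384x512 float32, mm along the optical axis (not along the pixel's ray), 0 where there is no reading), "fx", "fy", "cx", "cy" (pixels), "rvec" (rotation vector, rad) and "tvec" (3), from world to camera coordinates, as OpenCV has them; the wrist camera has in their place "hand_eye" (4x4, takes a point from camera to tool coordinates, whose origin is the TCP and whose axes are the tool frame's). Camera axes: x right, y down, z forward; pixel columns grow to the right and rows downward; lengths in mm; the calibration is good to about 2 mm. The wrist camera is an equidistant fisheye: a pixel r from the principal point sees the ray r / f radians off the axis. A picture is of the moment at which its call begins: read the wrist's pose just before it.
- manip.close_job(): hands the job in, once; it reports no verdict.
The state is a dict: "clock": time; "joints": joint angles; "dq": joint speeds; "joint_torque": joint torques, N m; "eef_pos": TCP position; "eef_rot": TCP orientation; "force": force on the tool from outside, world axes, zero at the start; "ft_torque": the same for the moment, N m; "gripper_width": finger opening in mm.
Only numpy, scipy, OpenCV 4.12 (cv2) and the standard library are available. Lean on these libraries where they do the work, as an engineer would, in place of code of your own. Each camera call takes 0.05 s, during which the arm holds its last target. There are 200 camera calls.

## Task

Take the slim amplifier module (not the thick one) and push it down through the spring flap on top of the grey bench tester, foot first and upright, into the guides inside. Press it gently but fully home on its stiff contact carriage, feeling for the stop, then draw out so that the flap swings shut over it. Do not force or slam anything, do not drop the module in, and leave the thick module, loudspeaker, jar and screwdriver where they are.

Things in the scene. Friction and masses are not known exactly. Their poses are not given: they have to be found in the camera images.
- module_center (a point): Centre of the slim finned aluminium module, a block 18 (x) x 56 (y) x 70 (z) mm, 0.11 to 0.23 kg, standing upright on its 18 x 56 end; z up, the point is 35 mm above its foot. The same either way round (half turn about z). Grasp it across its 56 mm width (along its y), near the top.
- thick_module_center (a point): Centre of the other finned module, 36 (x) x 56 (y) x 70 (z) mm, upright; too thick for the tester. A bystander.
- tester: Grey steel box fixed to the bench, 100 (x) x 200 (y) x 150 (z) mm, origin at the centre of its underside. Mouth in its top: x from -20 to +24 mm, y from -78 to +78 mm, closed by the flap. Guides inside, centred on x = -4 mm, y = 0, take the module with its 18 mm along the tester's x and its 56 mm along the tester's y.
- tester_mouth (a point): Point level with the tester's top, straight above the centre of the guides; axes as the tester's. Guides on the module's broad faces: 1.5 mm clearance a side, 36 mm wide along y, ending 70 mm below this point; on its narrow faces: 2 mm a side, ending 82 mm below it. All have a lead-in of about 4 mm a side.
- flap (a joint): Angle of the aluminium spring flap in the mouth: 0 shut (level, flush), growing as it is pushed down and in, to 1.45 rad. 42 (x) x 150 (y) x 3 mm, hinged along the mouth's +x edge (dark hinge barrel; axis 147 mm above the bench). The spring closes it with 0.06 N m when shut, 0.05 N m more per rad.
- flap_edge (a point): Middle of the flap's free edge, 42 mm from its hinge. The flap can only shut when the module's top is 38 mm or more below the hinge axis: it is 40 to 60 mm below when home, 13 to 33 mm when just set down. Short fingers holding the module lack room to get it home; closed fingertips can press on its top instead.
- carriage (a joint): Travel of the contact carriage on which the module's foot stands between the guides: 0 up, 0.027 m at its hard stop (home). Its top is at first 44 to 64 mm above the tester's underside, different each time and not visible. It yields at about 8 N (plus 60 N per m/s) and stays where it is left.
- speaker_center (a point): Centre of a loose loudspeaker, 110 mm across, 58 mm high. A bystander.
- jar_center (a point): Centre of a glass jar, 64 mm across, 85 mm high. A bystander.
- driver_grip (a point): Handle of a screwdriver lying on the bench. A bystander.
Not all that is in view belongs to the job. Of the things shaped like the tester, the grey one is meant.

How it is judged (in metres and radians):
On the way, in this order (a step that is already met when the one before it is completed fails the run):
1. the module is lowered through the mouth into the guides, holding the flap open (value of joint flap above 0.5 rad and horizontal distance between module_center and tester_mouth below 0.006 m and z of module_center in the frame of tester_mouth below -0.04 m), for 0.1 s.
2. the module has pressed the contact carriage home (value of joint carriage above 0.0255 m and horizontal distance between module_center and tester_mouth below 0.006 m), for 0.1 s.
At the end, for the whole second after the job is handed in: The slim module stands upright (within 0.12 rad) at rest in the guides (centre within 6 mm of their axis and at least 74 mm below the tester's top), the contact carriage is pressed at least 25.5 mm of its 27 mm, and the flap is shut (below 0.06 rad) (all of step 2 and value of joint flap below 0.06 rad and z of module_center in the frame of tester_mouth below -0.074 m and angle between module_center's own z axis and vertical below 0.12 rad and linear speed of module below 0.02 m/s); the robot touches nothing.
It fails at once if the module is pressed on the tester with more than 26 N (contact force between module and tester above 26 N).
It fails at once if the robot presses on the tester or its flap with more than 26 N (contact force between any of the fingers, the arm and tester above 26 N).
It fails at once if the module is dropped into the tester (faster than 0.6 m/s inside the mouth) (linear speed of module above 0.6 m/s and horizontal distance between module_center and tester_mouth below 0.03 m and z of module_center in the frame of tester_mouth below 0.03 m).
It fails at once if the thick module, loudspeaker, jar or screwdriver is moved more than 30 mm (distance of any of thick_module_center, speaker_center, jar_center, driver_grip from where it was at the start of the episode above 0.03 m).
It also fails if it takes over 72 s, if anything falls off the work surface, if the arm or the gripper's body presses on something with over 40 N, if the wrist force passes 120 N, or if a joint passes its speed limit or range.

## Working session

There is one attempt and no reset: what is moved stays moved. The work goes in short steps, Python scripts to look and compute and a tool call to move; the robot and the scene stay as the last step left them, time stands still between calls to the robot, and variables do not carry over. Pictures are saved under pics/ and viewed, about 8 in all and at most 12, crops included, and the job is handed in when it is done.

Besides the shell and the picture viewer there is one more tool, called after "Call:" as a command line: name --argument value ..., lists and objects as JSON in quotes. send_rows: Moves the arm, as the interface text tells. Its arguments: {"type":"object","properties":{"steps":{"type":"array","items":{"type":"object","properties":{"dx":{"type":"number"},"dy":{"type":"number"},"dz":{"type":"number"},"ax":{"type":"number"},"ay":{"type":"number"},"az":{"type":"number"},"claw":{"type":"number"}}}}},"required":["steps"]}

```bash
mkdir -p pics; cat > h.py <<'E'
import numpy as np, cv2
from station import manip
def snap(n,f):
    d=manip.grab_frame(n); np.savez('/tmp/'+n,**d)
    cv2.imwrite('pics/'+f,cv2.cvtColor(d['pixels'],cv2.COLOR_RGB2BGR)); return d
def world(d):
    z=d['range_z']; v,u=np.mgrid[:z.shape[0],:z.shape[1]]
    P=np.stack([(u-d['cx'])/d['fx']*z,(v-d['cy'])/d['fy']*z,z],-1)
    R=cv2.Rodrigues(np.array(d['rvec'],float))[0]
    return (P-np.array(d['tvec']).ravel())@R
E
python3 - <<'E'
from h import *
s=manip.get_obs(); print(s)
a=snap('scene','s1.png');b=snap('top','t1.png')
im=np.hstack([a['pixels'],b['pixels']])
for d in (a,b):
    R=cv2.Rodrigues(np.array(d['rvec'],float))[0]; print(-R.T@np.array(d['tvec']).ravel(), d['fx'],(d['range_z']>0).mean())
E
```

```text
{'clock': 0.0, 'joints': array([-7.76352459e+01,  1.96370579e+01,  8.73762034e+01, -1.09001315e-04,
        7.30761508e+01, -8.36420331e+00]), 'dq': array([ 0.00834608,  0.06447749,  0.05216596, -0.09747087, -0.08169466,
       -0.06705782]), 'joint_torque': array([-5.09159254e-04, -4.31247103e+01, -2.44223571e+01,  7.17753265e-02,
        5.59368299e-02, -1.26275868e-04]), 'eef_pos': array([ 185.7693701 , -490.6302032 ,  245.04557963]), 'eef_rot': array([[ 3.53947834e-01, -9.35265106e-01, -3.35942271e-04],
       [-9.35263891e-01, -3.53947922e-01,  1.52394783e-03],
       [-1.54420130e-03, -2.25203357e-04, -9.99998782e-01]]), 'force': array([ 0.47724886,  0.23950993, -0.65583595]), 'ft_torque': array([-0.01100251, -0.00436194,  0.01912919]), 'gripper_width': 92.02812864285353}
[867.70282794 634.53191799 667.33040951] 362.7324545768773 0.9959920247395834
[ 476.31428963   64.68738738 1392.07937589] 462.29720219478514 0.9960225423177084
```

View pics/s1.png

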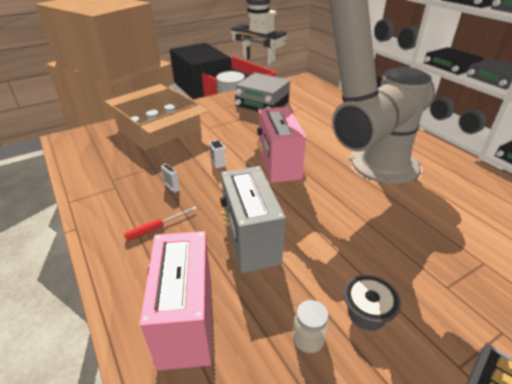

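View pics/t1.png

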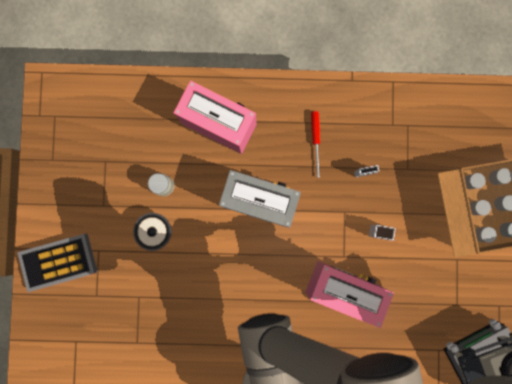

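Scene view: the grey tester is at (253,215), with pink decoys at (180,295) and (283,145). Module candidates are (171,178), which looks slim, and (218,153), which looks thick. In the top view these are (368,170) and (383,233), and the grey tester is at (260,198). I choose the one at (368,170) and will check it in a close crop while measuring.

```bash
python3 - <<'E'
from h import *
d=dict(np.load('/tmp/top.npz')); W=world(d); e=dict(np.load('/tmp/scene.npz')); V=world(e)
def rect(W,x0,x1,y0,y1,zlo,zhi,n):
    z=W[...,2];m=np.zeros(z.shape,bool);m[y0:y1,x0:x1]=1;m&=(z>zlo)&(z<zhi)
    P=W[m]; r=cv2.minAreaRect(P[:,:2].astype(np.float32)); print(n,m.sum(),r,np.median(P[:,2]),P[:,:2].mean(0))
rect(W,350,386,155,185,55,90,'slim top'); rect(W,365,400,220,245,55,90,'thick top')
rect(W,210,310,165,230,135,165,'tester top')
rect(V,155,185,155,200,60,85,'slim scene'); rect(V,205,230,135,170,60,85,'thick scene')
rect(V,210,290,160,260,140,165,'tester scene')
a=cv2.resize(cv2.cvtColor(d['pixels'][140:260,205:405],cv2.COLOR_RGB2BGR),None,fx=4,fy=4,interpolation=cv2.INTER_CUBIC)[:300*2]
b=cv2.resize(cv2.cvtColor(e['pixels'][130:280,150:300],cv2.COLOR_RGB2BGR),None,fx=4,fy=4,interpolation=cv2.INTER_CUBIC)
cv2.imwrite('pics/c1.png',cv2.resize(a,(800,480)));cv2.imwrite('pics/c2.png',b)
E
```

```text
slim top 131 ((639.926513671875, -245.41397094726562), (18.0986328125, 56.16600799560547), 12.267138481140137) 69.65844018659614 [ 639.40032827 -244.17659464]
thick top 264 ((461.05792236328125, -292.0960693359375), (57.52465057373047, 36.16106414794922), 82.24784088134766) 70.21734923531439 [ 461.22821228 -290.65196632]
tester top 2685 ((545.4765625, 66.59420776367188), (200.58106994628906, 100.2217025756836), 74.12198638916016) 149.12304197604172 [545.40801829  66.39960759]
slim scene 99 ((641.9461059570312, -241.44735717773438), (19.672561645507812, 59.0917854309082), 13.156246185302734) 68.01441508232577 [ 642.66278688 -237.56207798]
thick scene 135 ((463.5628662109375, -288.55096435546875), (59.4907112121582, 36.13724899291992), 83.43589782714844) 68.15083518978211 [ 465.44154815 -284.01449939]
tester scene 2583 ((545.8563842773438, 68.25250244140625), (205.47869873046875, 101.04790496826172), 74.10420989990234) 148.3842334579361 [551.15185789  81.21996503]
```

View pics/c1.png

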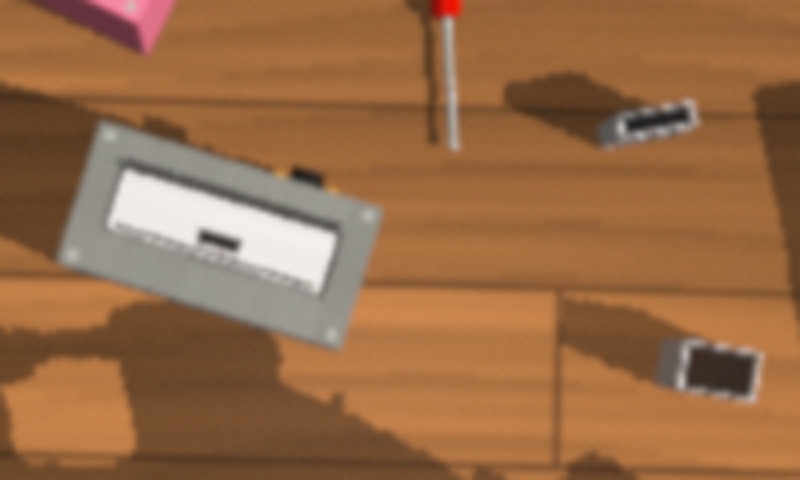

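View pics/c2.png

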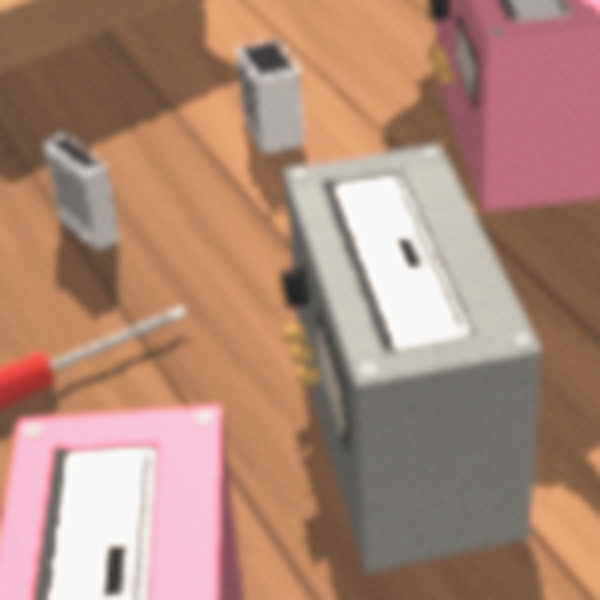

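The crops confirm the choices. The slim module is at c1 (650,122), 18 mm thick, and the thick one at (710,370), 36 mm. The grey tester has a wide dark strip along its knob side, and the flap slot mark lies towards the other side. I'll move above the slim module, then use the wrist view.

```bash
cat >> h.py <<'E'
from scipy.spatial.transform import Rotation as Ro
def go(x,y,z,yaw=None,lim=.036):
    "prints the tool-frame shift (turned to yaw first) and turn to world target; yaw=direction of tool x, deg"
    s=manip.get_obs(); R=s['eef_rot']; p=s['eef_pos']
    if yaw is None: T=R
    else:
        c,q=np.cos(np.radians(yaw)),np.sin(np.radians(yaw)); T=np.array([[c,q,0],[q,-c,0],[0,0,-1.]])
    rv=Ro.from_matrix(R.T@T).as_rotvec()
    D=np.array([x,y,z])-p
    print('pos',p.round(1),'F',s['force'].round(1),'w',round(s['gripper_width'],1),'t',round(s['clock'],2))
    print('turn',rv.round(4),'shift now-frame',(R.T@D/1000).round(4),'shift after turn',(T.T@D/1000).round(4))
E
python3 - <<'E'
from h import *
go(640,-244,240,-77.5)
W=world(dict(np.load('/tmp/top.npz')));z=W[...,2];print('carton',np.percentile(z[160:250,440:],98), 'pink',W[290,350],'at',W[200,450])
E
```

```text
pos [ 185.8 -490.7  245.1] F [-0.5 -0.1  0.3] w 92.0 t 0.1
turn [-1.000e-04  1.400e-03  1.436e-01] shift now-frame [-0.0699 -0.5121  0.0053] shift after turn [-0.1425 -0.4969  0.0051]
carton 101.33927310238626 pink [ 305.93794576 -179.19643984  152.00290542] at [ 555.65105774 -469.58091309   94.2409717 ]
```

Call:
send_rows --steps '[{"az": 0.072}, {"az": 0.072}, {"dx": -0.0095, "dy": -0.0331}, {"dx": -0.0095, "dy": -0.0331}, {"dx": -0.0095, "dy": -0.0331}, {"dx": -0.0095, "dy": -0.0331}, {"dx": -0.0095, "dy": -0.0331}, {"dx": -0.0095, "dy": -0.0331}, {"dx": -0.0095, "dy": -0.0331}, {"dx": -0.0095, "dy": -0.0331}, {"dx": -0.0095, "dy": -0.0331}, {"dx": -0.0095, "dy": -0.0331}]'

```text
invalid input
```

Call:
send_rows --steps '[{"dx": -0.0095, "dy": -0.0331}, {"dx": -0.0095, "dy": -0.0331}, {"dx": -0.0095, "dy": -0.0331}, {"dx": -0.0095, "dy": -0.0331}, {"dx": -0.0095, "dy": -0.0331}, {}, {}, {}]'

```text
invalid input
```

```bash
python3 - <<'E'
from h import *
go(640,-244,130,-77.5)
d=snap('wrist','w1.png');print(d['hand_eye'],d['fx'],d['cx'],d['cy'])
E
```

```text
pos [ 185.8 -490.7  245.1] F [-0.5 -0.1  0.3] w 92.0 t 0.1
turn [-1.000e-04  1.400e-03  1.436e-01] shift now-frame [-0.0698 -0.5121  0.1153] shift after turn [-0.1425 -0.4969  0.1151]
[[ 9.99996905e-01  1.96123185e-03  1.53085425e-03 -3.24328637e-02]
 [-2.30885981e-03  9.60770661e-01  2.77334465e-01 -7.43483414e+01]
 [-9.26882669e-04 -2.77337141e-01  9.60772216e-01 -1.38432364e+02]
 [ 0.00000000e+00  0.00000000e+00  0.00000000e+00  1.00000000e+00]] 297.3186396354542 257.0855370407663 192.4182529941217
```

View pics/w1.png

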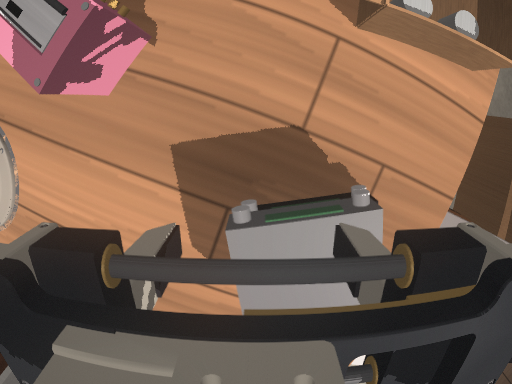

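The arm did not move: rows apparently need all fields. This wrist view still shows the start position (fingers at row 260).

Call:
send_rows --steps '[{"dx": 0, "dy": 0, "dz": 0, "ax": 0, "ay": 0, "az": 0.072, "claw": 0.0918}, {"dx": 0, "dy": 0, "dz": 0, "ax": 0, "ay": 0, "az": 0.072, "claw": 0.0918}, {"dx": -0.0095, "dy": -0.0331, "dz": 0, "ax": 0, "ay": 0, "az": 0, "claw": 0.0918}, {"dx": -0.0095, "dy": -0.0331, "dz": 0, "ax": 0, "ay": 0, "az": 0, "claw": 0.0918}, {"dx": -0.0095, "dy": -0.0331, "dz": 0, "ax": 0, "ay": 0, "az": 0, "claw": 0.0918}, {"dx": -0.0095, "dy": -0.0331, "dz": 0, "ax": 0, "ay": 0, "az": 0, "claw": 0.0918}, {"dx": -0.0095, "dy": -0.0331, "dz": 0, "ax": 0, "ay": 0, "az": 0, "claw": 0.0918}, {"dx": -0.0095, "dy": -0.0331, "dz": 0, "ax": 0, "ay": 0, "az": 0, "claw": 0.0918}, {"dx": -0.0095, "dy": -0.0331, "dz": 0, "ax": 0, "ay": 0, "az": 0, "claw": 0.0918}, {"dx": -0.0095, "dy": -0.0331, "dz": 0, "ax": 0, "ay": 0, "az": 0, "claw": 0.0918}, {"dx": -0.0095, "dy": -0.0331, "dz": 0, "ax": 0, "ay": 0, "az": 0, "claw": 0.0918}, {"dx": -0.0095, "dy": -0.0331, "dz": 0, "ax": 0, "ay": 0, "az": 0, "claw": 0.0918}]'

```text
clock: 1.15
eef_pos: [489.8, -325.5, 245.4]
eef_rot: [[0.216, -0.976, -0.0], [-0.976, -0.216, 0.0], [-0.0, 0.0, -1.0]]
force: [-0.4, -0.1, 0.9]
gripper_width: 91.7
```

Call:
send_rows --steps '[{"dx": -0.0095, "dy": -0.0331, "dz": 0, "ax": 0, "ay": 0, "az": 0, "claw": 0.0918}, {"dx": -0.0095, "dy": -0.0331, "dz": 0, "ax": 0, "ay": 0, "az": 0, "claw": 0.0918}, {"dx": -0.0095, "dy": -0.0331, "dz": 0, "ax": 0, "ay": 0, "az": 0, "claw": 0.0918}, {"dx": -0.0095, "dy": -0.0331, "dz": 0.02, "ax": 0, "ay": 0, "az": 0, "claw": 0.0918}, {"dx": -0.0095, "dy": -0.0331, "dz": 0.02, "ax": 0, "ay": 0, "az": 0, "claw": 0.0918}, {"dx": 0, "dy": 0, "dz": 0.03, "ax": 0, "ay": 0, "az": 0, "claw": 0.0918}, {"dx": 0, "dy": 0, "dz": 0.03, "ax": 0, "ay": 0, "az": 0, "claw": 0.0918}, {"dx": 0, "dy": 0, "dz": 0, "ax": 0, "ay": 0, "az": 0, "claw": 0.0918}, {"dx": 0, "dy": 0, "dz": 0, "ax": 0, "ay": 0, "az": 0, "claw": 0.0918}]'

```text
clock: 1.9
eef_pos: [638.9, -244.1, 144.0]
eef_rot: [[0.216, -0.976, -0.004], [-0.976, -0.216, 0.002], [-0.003, 0.004, -1.0]]
force: [0.5, 0.4, 1.6]
gripper_width: 91.8
```

```bash
cat >> h.py <<'E'
def wworld(d,s):
    "wrist range image to world points"
    z=d['range_z']; v,u=np.mgrid[:z.shape[0],:z.shape[1]]
    X,Y=(u-d['cx'])/d['fx'],(v-d['cy'])/d['fy']; r=np.hypot(X,Y)+1e-9; t=np.tan(r)/r
    P=np.stack([X*t*z,Y*t*z,z],-1); H=np.array(d['hand_eye'])
    return (P@H[:3,:3].T+H[:3,3])@s['eef_rot'].T+s['eef_pos']
E
python3 - <<'E'
from h import *
go(640,-244,66,-77.5)
s=manip.get_obs();d=snap('wrist','w2.png');W=wworld(d,s)
m=(W[...,2]>62)&(W[...,2]<76)&(np.hypot(W[...,0]-640,W[...,1]+244)<50)
P=W[m];print(m.sum(),np.median(P[:,2]),cv2.minAreaRect(P[:,:2].astype(np.float32)))
E
```

```text
pos [ 638.9 -244.1  144. ] F [0.5 0.4 1.6] w 91.8 t 1.9
turn [ 0.0037  0.0029 -0.0002] shift now-frame [ 0.0004 -0.0014  0.078 ] shift after turn [ 0.0002 -0.0011  0.078 ]
1801 69.80440642735114 ((641.428955078125, -244.3541259765625), (18.389623641967773, 55.36627960205078), 12.488212585449219)
```

View pics/w2.png

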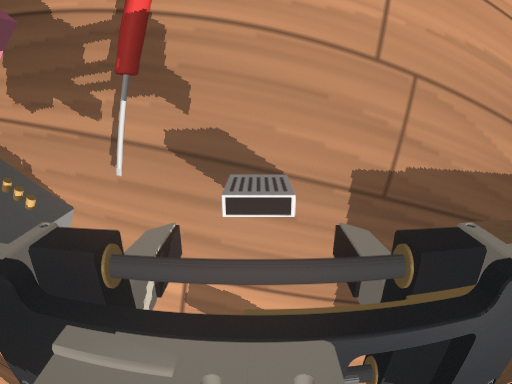

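The wrist view shows the slim module centred between the open fingers, its top at (258,205); measured centre is (641,-244), yaw 12.5°. I'll descend and close.

Call:
send_rows --steps '[{"dx": 0.0005, "dy": -0.0022, "dz": 0.025, "ax": 0.0037, "ay": 0.0029, "az": 0, "claw": 0.0918}, {"dx": 0, "dy": 0, "dz": 0.025, "ax": 0, "ay": 0, "az": 0, "claw": 0.0918}, {"dx": 0, "dy": 0, "dz": 0.02, "ax": 0, "ay": 0, "az": 0, "claw": 0.0918}, {"dx": 0, "dy": 0, "dz": 0.009, "ax": 0, "ay": 0, "az": 0, "claw": 0.0918}, {"dx": 0, "dy": 0, "dz": 0, "ax": 0, "ay": 0, "az": 0, "claw": 0.0918}, {"dx": 0, "dy": 0, "dz": 0, "ax": 0, "ay": 0, "az": 0, "claw": 0.045}, {"dx": 0, "dy": 0, "dz": 0, "ax": 0, "ay": 0, "az": 0, "claw": 0.045}, {"dx": 0, "dy": 0, "dz": 0, "ax": 0, "ay": 0, "az": 0, "claw": 0.045}, {"dx": 0, "dy": 0, "dz": 0, "ax": 0, "ay": 0, "az": 0, "claw": 0.045}, {"dx": 0, "dy": 0, "dz": 0, "ax": 0, "ay": 0, "az": 0, "claw": 0.045}, {"dx": 0, "dy": 0, "dz": 0, "ax": 0, "ay": 0, "az": 0, "claw": 0.045}]'

```text
clock: 2.87
eef_pos: [642.5, -244.7, 67.3]
eef_rot: [[0.216, -0.976, 0.005], [-0.976, -0.216, -0.002], [0.003, -0.004, -1.0]]
force: [-0.6, 3.5, 1.7]
gripper_width: 56.4
```

Call:
send_rows --steps '[{"dx": 0, "dy": 0, "dz": -0.015, "ax": 0, "ay": 0, "az": 0, "claw": 0.045}, {"dx": 0, "dy": 0, "dz": -0.03, "ax": 0, "ay": 0, "az": 0, "claw": 0.045}, {"dx": 0, "dy": 0, "dz": -0.035, "ax": 0, "ay": 0, "az": 0, "claw": 0.045}, {"dx": 0, "dy": 0, "dz": -0.035, "ax": 0, "ay": 0, "az": 0, "claw": 0.045}, {"dx": 0, "dy": 0, "dz": -0.035, "ax": 0, "ay": 0, "az": 0, "claw": 0.045}, {"dx": 0, "dy": 0, "dz": -0.035, "ax": 0, "ay": 0, "az": 0.1, "claw": 0.045}, {"dx": 0, "dy": 0, "dz": -0.015, "ax": 0, "ay": 0, "az": 0.1, "claw": 0.045}, {"dx": 0, "dy": 0, "dz": 0, "ax": 0, "ay": 0, "az": 0.1, "claw": 0.045}, {"dx": 0, "dy": 0, "dz": 0, "ax": 0, "ay": 0, "az": 0.1, "claw": 0.045}, {"dx": 0, "dy": 0, "dz": 0, "ax": 0, "ay": 0, "az": 0.096, "claw": 0.045}, {"dx": 0, "dy": 0, "dz": 0, "ax": 0, "ay": 0, "az": 0, "claw": 0.045}]'

```text
clock: 3.78
eef_pos: [641.3, -244.2, 266.5]
eef_rot: [[-0.278, -0.961, 0.004], [-0.961, 0.278, -0.002], [0.001, -0.004, -1.0]]
force: [-0.3, -0.0, -1.2]
gripper_width: 55.7
```

```bash
python3 - <<'E'
from h import *
go(458,91,272,-105.9)
E
```

```text
pos [ 641.3 -244.2  266.5] F [-0.3 -0.  -1.2] w 55.7 t 3.78
turn [-0.004  -0.0008 -0.0041] shift now-frame [-0.2711  0.2692 -0.0068] shift after turn [-0.2722  0.2681 -0.0055]
```

Call:
send_rows --steps '[{"dx": -0.0226, "dy": 0.0223, "dz": -0.0005, "ax": 0, "ay": 0, "az": -0.004, "claw": 0.045}, {"dx": -0.0226, "dy": 0.0223, "dz": -0.0005, "ax": 0, "ay": 0, "az": 0, "claw": 0.045}, {"dx": -0.0226, "dy": 0.0223, "dz": -0.0005, "ax": 0, "ay": 0, "az": 0, "claw": 0.045}, {"dx": -0.0226, "dy": 0.0223, "dz": -0.0005, "ax": 0, "ay": 0, "az": 0, "claw": 0.045}, {"dx": -0.0226, "dy": 0.0223, "dz": -0.0005, "ax": 0, "ay": 0, "az": 0, "claw": 0.045}, {"dx": -0.0226, "dy": 0.0223, "dz": -0.0005, "ax": 0, "ay": 0, "az": 0, "claw": 0.045}, {"dx": -0.0226, "dy": 0.0223, "dz": -0.0005, "ax": 0, "ay": 0, "az": 0, "claw": 0.045}, {"dx": -0.0226, "dy": 0.0223, "dz": -0.0005, "ax": 0, "ay": 0, "az": 0, "claw": 0.045}, {"dx": -0.0226, "dy": 0.0223, "dz": -0.0005, "ax": 0, "ay": 0, "az": 0, "claw": 0.045}, {"dx": -0.0226, "dy": 0.0223, "dz": -0.0005, "ax": 0, "ay": 0, "az": 0, "claw": 0.045}, {"dx": -0.0226, "dy": 0.0223, "dz": -0.0005, "ax": 0, "ay": 0, "az": 0, "claw": 0.045}, {"dx": -0.0226, "dy": 0.0223, "dz": -0.0005, "ax": 0, "ay": 0, "az": 0, "claw": 0.045}]'

```text
clock: 4.78
eef_pos: [456.3, 90.5, 271.3]
eef_rot: [[-0.268, -0.963, 0.004], [-0.964, 0.268, -0.002], [0.001, -0.005, -1.0]]
force: [0.9, -0.2, -0.9]
gripper_width: 55.7
```

Call:
send_rows --steps '[{"dx": 0, "dy": 0, "dz": 0, "ax": 0, "ay": 0, "az": 0, "claw": 0.045}, {"dx": 0, "dy": 0, "dz": 0, "ax": 0, "ay": 0, "az": 0, "claw": 0.045}, {"dx": 0, "dy": 0, "dz": 0, "ax": 0, "ay": 0, "az": 0, "claw": 0.045}]'

```text
clock: 5.03
eef_pos: [457.6, 89.1, 271.4]
eef_rot: [[-0.268, -0.963, 0.005], [-0.963, 0.268, -0.003], [0.001, -0.005, -1.0]]
force: [-0.1, 0.6, -1.7]
gripper_width: 55.9
```

```bash
python3 - <<'E'
from h import *
s=manip.get_obs();print(s['eef_pos'],s['eef_rot'],s['force'])
d=snap('wrist','w3.png');W=wworld(d,s);np.save('/tmp/W3',W)
im=cv2.resize(cv2.imread('pics/w3.png'),(800,600),interpolation=cv2.INTER_CUBIC);cv2.imwrite('pics/w3b.png',im)
m=(W[...,2]>140)&(W[...,2]<160)&(np.hypot(W[...,0]-545,W[...,1]-66)<130)
P=W[m];print(m.sum(),np.median(P[:,2]),cv2.minAreaRect(P[:,:2].astype(np.float32)))
E
```

```text
[457.62882026  89.1070751  271.37313326] [[-0.26845842 -0.96327915  0.00483382]
 [-0.9632906   0.2684489  -0.00253325]
 [ 0.00114259 -0.00533644 -0.99998511]] [-0.0658799   0.58971787 -1.67933824]
23826 149.1591543529579 ((546.0015869140625, 67.63417053222656), (201.07147216796875, 100.69452667236328), 74.23512268066406)
```

View pics/w3b.png

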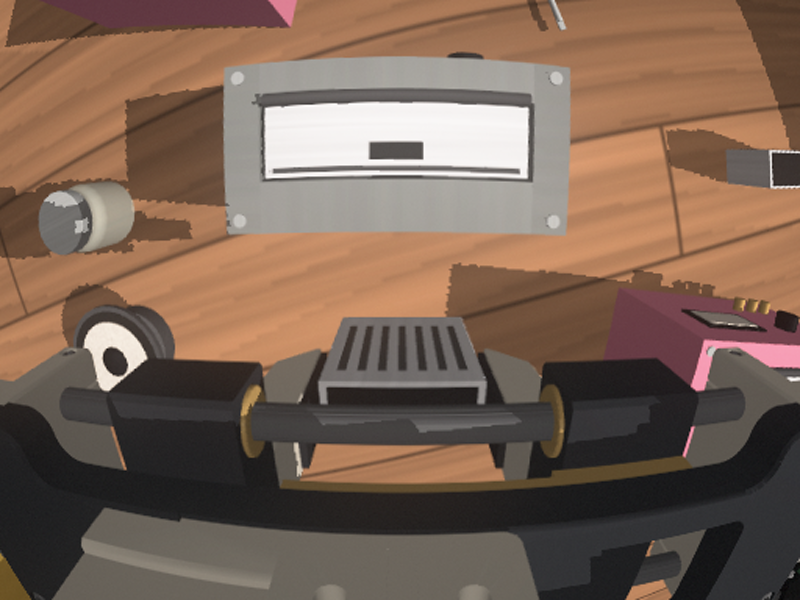

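The wrist view shows the dark hinge barrel on the far side of the grey tester (row ~97) and the free edge on the near side (row ~180). So tester +x points away from the robot. The module is held square at (400,360). I'll check the mouth's asymmetry and the module's position in the hand.

```bash
python3 - <<'E'
from h import *
W=np.load('/tmp/W3.npy');s=manip.get_obs();d=dict(np.load('/tmp/wrist.npz'))
yaw=np.radians(74.2-90);ex=np.array([np.cos(yaw),np.sin(yaw)]);ey=np.array([-ex[1],ex[0]])
c=np.array([546,67.6])
T=(W[...,:2]-c)@np.stack([ex,ey],1)
# profile across x at columns clear of the slot
g=d['pixels'].mean(2)
for u in (200,310):
    print(u,[(round(T[v,u,0],1),round(W[v,u,2]),int(g[v,u])) for v in range(56,122,1)][::-1])
# mouth ends
v=90; print('ends',[(round(T[v,u,1],1),int(g[v,u])) for u in list(range(160,180))+list(range(328,348))])
L=(W-s['eef_pos'])@s['eef_rot']
m=(abs(L[...,0])<45)&(L[...,1]>-14)&(L[...,1]<-3)&(L[...,2]>2)&(L[...,2]<70)
v,u=np.nonzero(m);print('face',m.sum(),u.min(),u.max(),v.min(),v.max())
P=L[m];A=np.c_[P[:,0],P[:,2],np.ones(len(P))]
co=np.linalg.lstsq(A,P[:,1],rcond=None)[0];print('y=ax+bz+c',co.round(4),'x',np.percentile(P[:,0],[1,99]),'z',np.percentile(P[:,2],[1,99]))
E
```

```text
200 [(np.float64(-25.8), 150, 162), (np.float64(-25.0), 150, 162), (np.float64(-24.1), 150, 163), (np.float64(-23.2), 149, 163), (np.float64(-22.3), 148, 162), (np.float64(-21.4), 150, 163), (np.float64(-20.5), 149, 135), (np.float64(-20.4), 65, 97), (np.float64(-19.6), 5, 105), (np.float64(-17.9), 148, 242), (np.float64(-17.0), 147, 242), (np.float64(-16.1), 148, 230), (np.float64(-15.2), 149, 96), (np.float64(-14.3), 149, 103), (np.float64(-13.5), 151, 116), (np.float64(-12.5), 149, 214), (np.float64(-11.6), 147, 240), (np.float64(-10.7), 147, 242), (np.float64(-9.8), 147, 241), (np.float64(-8.9), 147, 241), (np.float64(-8.0), 148, 241), (np.float64(-7.1), 146, 243), (np.float64(-6.3), 149, 244), (np.float64(-5.4), 149, 243), (np.float64(-4.5), 148, 241), (np.float64(-3.6), 148, 240), (np.float64(-2.6), 146, 240), (np.float64(-1.9), 149, 240), (np.float64(-0.9), 147, 239), (np.float64(-0.0), 148, 240), (np.float64(0.9), 148, 241), (np.float64(1.8), 148, 242), (np.float64(2.7), 148, 242), (np.float64(3.5), 149, 241), (np.float64(4.5), 148, 242), (np.float64(5.4), 148, 242), (np.floa
[... 3316 characters left out ...]
), (np.float64(66.6), 240), (np.float64(65.7), 240), (np.float64(-65.8), 242), (np.float64(-66.9), 242), (np.float64(-67.8), 242), (np.float64(-68.9), 242), (np.float64(-69.9), 242), (np.float64(-70.8), 241), (np.float64(-71.5), 241), (np.float64(-73.1), 242), (np.float64(-73.6), 242), (np.float64(-74.5), 242), (np.float64(-77.9), 87), (np.float64(-78.1), 83), (np.float64(-78.6), 84), (np.float64(-78.4), 111), (np.float64(-78.8), 148), (np.float64(-79.3), 156), (np.float64(-80.4), 156), (np.float64(-81.2), 156), (np.float64(-82.6), 156), (np.float64(-3.2), 155)]
face 3985 174 339 203 241
y=ax+bz+c [-3.9000e-03  2.2500e-02 -8.4747e+00] x [-39.62530028  40.0361633 ] z [ 2.4019919  65.86009596]
```

```bash
python3 - <<'E'
from h import *
W=np.load('/tmp/W3.npy');s=manip.get_obs()
L=(W-s['eef_pos'])@s['eef_rot']
m=(abs(L[...,0])<22)&(L[...,1]>-14)&(L[...,1]<-3)&(L[...,2]>3)&(L[...,2]<60)
P=L[m]
for k in range(3):
    co=np.linalg.lstsq(np.c_[P[:,0],P[:,2],np.ones(len(P))],P[:,1],rcond=None)[0]; r=P[:,1]-np.c_[P[:,0],P[:,2],np.ones(len(P))]@co
    P=P[(abs(r)<1.5)]
print(co.round(4),len(P),r.std(),'y at z=32',co[1]*32+co[2])
m=(abs(L[...,0])<40)&(L[...,1]>-14)&(L[...,1]<-3)&(L[...,2]>40)&(L[...,2]<75)
Q=L[m];print(np.percentile(Q[:,0],[1,50,99]),np.percentile(Q[:,2],[50,99]))
go(542.2,68.7,241,-105.8)
E
```

```text
[-4.0000e-03  3.1000e-03 -7.6385e+00] 2469 0.3265252658843223 y at z=32 -7.539598061600563
[-26.85934919   0.14791102  26.93065857] [51.97460577 66.32739804]
pos [457.8  88.7 271.2] F [ 1.3 -1.2 -2.2] w 55.6 t 5.08
turn [-0.005  -0.0011  0.0025] shift now-frame [-0.0036 -0.0865  0.0307] shift after turn [-0.0037 -0.0866  0.0302]
```

Call:
send_rows --steps '[{"dx": -0.0037, "dy": -0.017, "dz": 0, "ax": 0, "ay": 0, "az": 0.0025, "claw": 0.045}, {"dx": 0, "dy": -0.02, "dz": 0, "ax": 0, "ay": 0, "az": 0, "claw": 0.045}, {"dx": 0, "dy": -0.02, "dz": 0, "ax": 0, "ay": 0, "az": 0, "claw": 0.045}, {"dx": 0, "dy": -0.02, "dz": 0.005, "ax": 0, "ay": 0, "az": 0, "claw": 0.045}, {"dx": 0, "dy": -0.01, "dz": 0.01, "ax": 0, "ay": 0, "az": 0, "claw": 0.045}, {"dx": 0, "dy": 0, "dz": 0.015, "ax": 0, "ay": 0, "az": 0, "claw": 0.045}, {"dx": 0, "dy": 0, "dz": 0.015, "ax": 0, "ay": 0, "az": 0, "claw": 0.045}, {"dx": 0, "dy": 0, "dz": 0, "ax": 0, "ay": 0, "az": 0, "claw": 0.045}, {"dx": 0, "dy": 0, "dz": 0, "ax": 0, "ay": 0, "az": 0, "claw": 0.045}, {"dx": 0, "dy": 0, "dz": 0, "ax": 0, "ay": 0, "az": 0, "claw": 0.045}]'

```text
clock: 5.92
eef_pos: [542.6, 68.6, 227.1]
eef_rot: [[-0.274, -0.962, 0.005], [-0.962, 0.274, -0.002], [0.001, -0.005, -1.0]]
force: [0.1, -0.9, -1.3]
gripper_width: 56.1
```

```bash
python3 - <<'E'
from h import *
go(542.7,68.6,160,-105.8)
s=manip.get_obs();print(s['eef_rot'].round(4))
d=snap('wrist','w4.png');W=wworld(d,s)
m=(W[...,2]>140)&(W[...,2]<160)&(np.hypot(W[...,0]-545,W[...,1]-66)<130)
im=cv2.resize(cv2.imread('pics/w4.png')[100:310],(800,328),interpolation=cv2.INTER_CUBIC);cv2.imwrite('pics/w4b.png',im)
E
```

```text
pos [542.6  68.6 227.1] F [ 0.1 -0.9 -1.3] w 56.1 t 5.92
turn [-0.0052 -0.0007 -0.0013] shift now-frame [-0.      0.0002  0.0671] shift after turn [ 0.     -0.0002  0.0671]
[[-2.735e-01 -9.619e-01  4.800e-03]
 [-9.619e-01  2.735e-01 -2.100e-03]
 [ 7.000e-04 -5.200e-03 -1.000e+00]]
```

View pics/w4b.png

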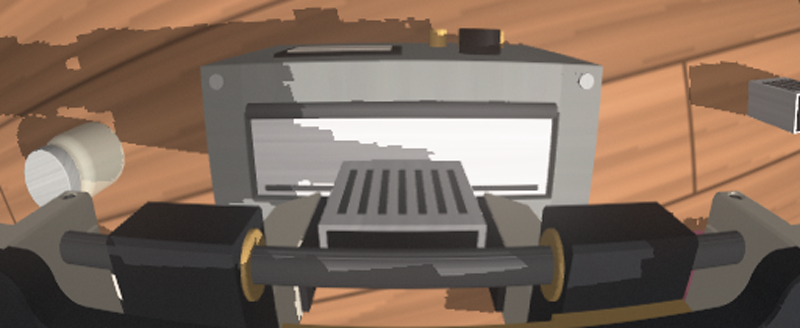

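The module foot is centred over the flap (foot columns 343–465, mouth 248–557) and in front of the hinge. I'll lower through the flap.

Call:
send_rows --steps '[{"dx": 0, "dy": 0, "dz": 0.005, "ax": 0, "ay": 0, "az": 0, "claw": 0.045}, {"dx": 0, "dy": 0, "dz": 0.005, "ax": 0, "ay": 0, "az": 0, "claw": 0.045}, {"dx": 0, "dy": 0, "dz": 0.005, "ax": 0, "ay": 0, "az": 0, "claw": 0.045}, {"dx": 0, "dy": 0, "dz": 0.005, "ax": 0, "ay": 0, "az": 0, "claw": 0.045}, {"dx": 0, "dy": 0, "dz": 0.005, "ax": 0, "ay": 0, "az": 0, "claw": 0.045}, {"dx": 0, "dy": 0, "dz": 0.005, "ax": 0, "ay": 0, "az": 0, "claw": 0.045}]'

```text
clock: 6.47
eef_pos: [542.5, 69.0, 196.5]
eef_rot: [[-0.273, -0.962, 0.005], [-0.962, 0.273, -0.002], [0.001, -0.005, -1.0]]
force: [0.1, -1.0, 1.8]
gripper_width: 55.6
```

Call:
send_rows --steps '[{"dx": 0, "dy": 0, "dz": 0.005, "ax": 0, "ay": 0, "az": 0, "claw": 0.045}, {"dx": 0, "dy": 0, "dz": 0.005, "ax": 0, "ay": 0, "az": 0, "claw": 0.045}, {"dx": 0, "dy": 0, "dz": 0.005, "ax": 0, "ay": 0, "az": 0, "claw": 0.045}, {"dx": 0, "dy": 0, "dz": 0.005, "ax": 0, "ay": 0, "az": 0, "claw": 0.045}, {"dx": 0, "dy": 0, "dz": 0.005, "ax": 0, "ay": 0, "az": 0, "claw": 0.045}, {"dx": 0, "dy": 0, "dz": 0.005, "ax": 0, "ay": 0, "az": 0, "claw": 0.045}, {"dx": 0, "dy": 0, "dz": 0.005, "ax": 0, "ay": 0, "az": 0, "claw": 0.045}]'

```text
clock: 7.05
eef_pos: [542.2, 68.9, 160.8]
eef_rot: [[-0.273, -0.962, 0.003], [-0.962, 0.273, -0.002], [0.001, -0.003, -1.0]]
force: [-1.7, 1.2, 0.7]
gripper_width: 56.0
```

```bash
python3 - <<'E'
from h import *
go(542.7,68.6,160,-105.8)
E
```

```text
pos [542.2  68.9 160.8] F [-1.7  1.2  0.7] w 56.0 t 7.05
turn [-0.0035 -0.0012 -0.0009] shift now-frame [ 0.0002 -0.0006  0.0008] shift after turn [ 0.0002 -0.0006  0.0008]
```

Call:
send_rows --steps '[{"dx": 0, "dy": -0.0004, "dz": 0.003, "ax": 0, "ay": 0, "az": 0, "claw": 0.045}, {"dx": 0, "dy": 0, "dz": 0.003, "ax": 0, "ay": 0, "az": 0, "claw": 0.045}, {"dx": 0, "dy": 0, "dz": 0.003, "ax": 0, "ay": 0, "az": 0, "claw": 0.045}, {"dx": 0, "dy": 0, "dz": 0.003, "ax": 0, "ay": 0, "az": 0, "claw": 0.045}, {"dx": 0, "dy": 0, "dz": 0.003, "ax": 0, "ay": 0, "az": 0, "claw": 0.045}]'

```text
clock: 7.47
eef_pos: [543.1, 68.7, 146.5]
eef_rot: [[-0.273, -0.962, 0.004], [-0.962, 0.273, -0.002], [0.001, -0.005, -1.0]]
force: [-1.4, -0.2, 0.6]
gripper_width: 55.8
```

Call:
send_rows --steps '[{"dx": 0, "dy": 0, "dz": 0.002, "ax": 0, "ay": 0, "az": 0, "claw": 0.045}, {"dx": 0, "dy": 0, "dz": 0.002, "ax": 0, "ay": 0, "az": 0, "claw": 0.045}, {"dx": 0, "dy": 0, "dz": 0.002, "ax": 0, "ay": 0, "az": 0, "claw": 0.045}, {"dx": 0, "dy": 0, "dz": 0.002, "ax": 0, "ay": 0, "az": 0, "claw": 0.045}]'

```text
clock: 7.8
eef_pos: [543.1, 68.7, 138.5]
eef_rot: [[-0.273, -0.962, 0.004], [-0.962, 0.273, -0.002], [0.001, -0.005, -1.0]]
force: [-1.6, 0.7, 0.4]
gripper_width: 55.8
```

Call:
send_rows --steps '[{"dx": 0, "dy": 0, "dz": 0.002, "ax": 0, "ay": 0, "az": 0, "claw": 0.045}, {"dx": 0, "dy": 0, "dz": 0.002, "ax": 0, "ay": 0, "az": 0, "claw": 0.045}, {"dx": 0, "dy": 0, "dz": 0.002, "ax": 0, "ay": 0, "az": 0, "claw": 0.045}]'

```text
clock: 8.05
eef_pos: [543.3, 68.7, 132.6]
eef_rot: [[-0.273, -0.962, 0.005], [-0.962, 0.273, -0.002], [0.001, -0.005, -1.0]]
force: [-1.5, 0.1, 1.1]
gripper_width: 55.8
```

Call:
send_rows --steps '[{"dx": 0, "dy": 0, "dz": 0.0015, "ax": 0, "ay": 0, "az": 0, "claw": 0.045}, {"dx": 0, "dy": 0, "dz": 0.0015, "ax": 0, "ay": 0, "az": 0, "claw": 0.045}]'

```text
clock: 8.22
eef_pos: [543.4, 68.7, 129.8]
eef_rot: [[-0.273, -0.962, 0.005], [-0.962, 0.273, -0.002], [0.001, -0.006, -1.0]]
force: [-1.9, -0.4, 1.9]
gripper_width: 56.0
```

Call:
send_rows --steps '[{"dx": 0, "dy": 0, "dz": 0.0015, "ax": 0, "ay": 0, "az": 0, "claw": 0.045}, {"dx": 0, "dy": 0, "dz": 0.0015, "ax": 0, "ay": 0, "az": 0, "claw": 0.045}]'

```text
clock: 8.38
eef_pos: [543.1, 68.7, 126.6]
eef_rot: [[-0.273, -0.962, 0.004], [-0.962, 0.273, -0.002], [0.001, -0.005, -1.0]]
force: [-2.4, 0.9, -0.1]
gripper_width: 55.9
```

Call:
send_rows --steps '[{"dx": 0, "dy": 0, "dz": 0.0015, "ax": 0, "ay": 0, "az": 0, "claw": 0.045}, {"dx": 0, "dy": 0, "dz": 0.0015, "ax": 0, "ay": 0, "az": 0, "claw": 0.045}]'

```text
clock: 8.55
eef_pos: [543.1, 68.7, 123.7]
eef_rot: [[-0.273, -0.962, 0.004], [-0.962, 0.273, -0.002], [0.001, -0.005, -1.0]]
force: [-4.1, 0.2, 8.2]
gripper_width: 55.5
```

Call:
send_rows --steps '[{"dx": 0, "dy": 0, "dz": 0.001, "ax": 0, "ay": 0, "az": 0, "claw": 0.045}, {"dx": 0, "dy": 0, "dz": 0.001, "ax": 0, "ay": 0, "az": 0, "claw": 0.045}]'

```text
clock: 8.72
eef_pos: [543.1, 68.7, 122.3]
eef_rot: [[-0.273, -0.962, 0.004], [-0.962, 0.273, -0.002], [0.001, -0.005, -1.0]]
force: [-3.7, 0.9, 8.0]
gripper_width: 55.5
```

The carriage is yielding at about 8 N, so the module is set down: top near z=125, and home should put it near z=100. I'll ease off, open, and draw up clear.

Call:
send_rows --steps '[{"dx": 0, "dy": 0, "dz": -0.0005, "ax": 0, "ay": 0, "az": 0, "claw": 0.045}, {"dx": 0, "dy": 0, "dz": 0, "ax": 0, "ay": 0, "az": 0, "claw": 0.06}, {"dx": 0, "dy": 0, "dz": 0, "ax": 0, "ay": 0, "az": 0, "claw": 0.065}, {"dx": 0, "dy": 0, "dz": 0, "ax": 0, "ay": 0, "az": 0, "claw": 0.07}, {"dx": 0, "dy": 0, "dz": 0, "ax": 0, "ay": 0, "az": 0, "claw": 0.07}, {"dx": 0, "dy": 0, "dz": 0, "ax": 0, "ay": 0, "az": 0, "claw": 0.07}]'

```text
clock: 9.22
eef_pos: [542.8, 68.7, 121.9]
eef_rot: [[-0.273, -0.962, 0.003], [-0.962, 0.273, -0.002], [0.001, -0.004, -1.0]]
force: [-3.0, 1.1, -1.8]
gripper_width: 69.5
```

Call:
send_rows --steps '[{"dx": 0, "dy": 0, "dz": -0.005, "ax": 0, "ay": 0, "az": 0, "claw": 0.07}, {"dx": 0, "dy": 0, "dz": -0.005, "ax": 0, "ay": 0, "az": 0, "claw": 0.07}, {"dx": 0, "dy": 0, "dz": -0.005, "ax": 0, "ay": 0, "az": 0, "claw": 0.07}, {"dx": 0, "dy": 0, "dz": -0.01, "ax": 0, "ay": 0, "az": 0, "claw": 0.07}, {"dx": 0, "dy": 0, "dz": -0.01, "ax": 0, "ay": 0, "az": 0, "claw": 0.07}, {"dx": 0, "dy": 0, "dz": -0.015, "ax": 0, "ay": 0, "az": 0, "claw": 0.0}, {"dx": 0, "dy": 0, "dz": -0.015, "ax": 0, "ay": 0, "az": 0, "claw": 0.0}, {"dx": 0, "dy": 0, "dz": -0.015, "ax": 0, "ay": 0, "az": 0, "claw": 0.0}, {"dx": 0, "dy": 0, "dz": 0, "ax": 0, "ay": 0, "az": 0, "claw": 0.0}, {"dx": 0, "dy": 0, "dz": 0, "ax": 0, "ay": 0, "az": 0, "claw": 0.0}, {"dx": 0, "dy": 0, "dz": 0, "ax": 0, "ay": 0, "az": 0, "claw": 0.0}]'

```text
clock: 10.13
eef_pos: [543.0, 68.7, 202.2]
eef_rot: [[-0.273, -0.962, 0.005], [-0.962, 0.273, -0.002], [0.001, -0.006, -1.0]]
force: [0.6, -0.3, -0.1]
gripper_width: 34.2
```

```bash
python3 - <<'E'
from h import *
go(542.4,68.7,150,-105.8)
a=snap('wrist','w5.png');snap('top','t5.png');snap('scene','s5.png')
i=[cv2.resize(cv2.imread('pics/w5.png')[60:330,60:460],(800,540))]
cv2.imwrite('pics/w5b.png',i[0])
E
```

```text
pos [543.   68.7 202.2] F [ 0.6 -0.3 -0.1] w 34.2 t 10.13
turn [-0.0056 -0.0007 -0.0011] shift now-frame [0.0002 0.0008 0.0522] shift after turn [0.0002 0.0005 0.0522]
```

View pics/w5b.png

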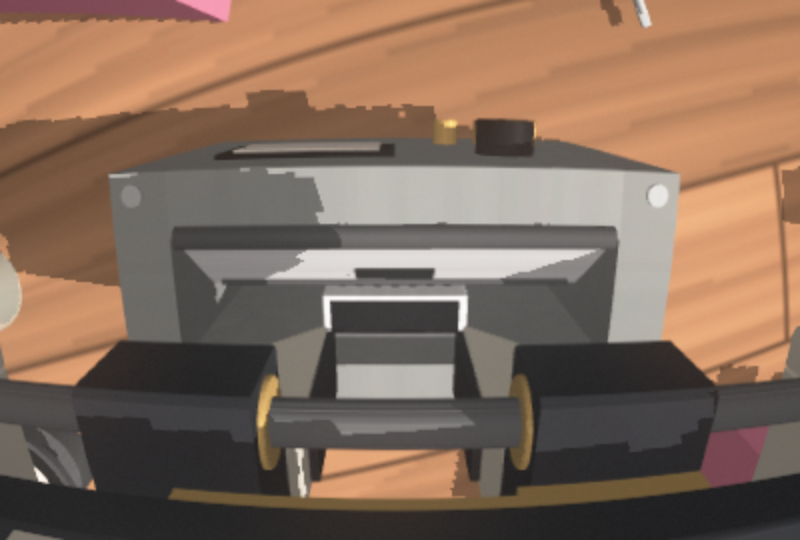

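The module stands upright in the guides, top at (395,310), with the flap held open against its hinge-side face. I'll close the fingers and come down onto its top.

Call:
send_rows --steps '[{"dx": 0, "dy": 0.0015, "dz": 0, "ax": 0, "ay": 0, "az": 0, "claw": 0}, {"dx": 0, "dy": 0, "dz": 0, "ax": 0, "ay": 0, "az": 0, "claw": 0}, {"dx": 0, "dy": 0, "dz": 0, "ax": 0, "ay": 0, "az": 0, "claw": 0}, {"dx": 0, "dy": 0, "dz": 0, "ax": 0, "ay": 0, "az": 0, "claw": 0}, {"dx": 0, "dy": 0, "dz": 0.01, "ax": 0, "ay": 0, "az": 0, "claw": 0}, {"dx": 0, "dy": 0, "dz": 0.015, "ax": 0, "ay": 0, "az": 0, "claw": 0}, {"dx": 0, "dy": 0, "dz": 0.015, "ax": 0, "ay": 0, "az": 0, "claw": 0}, {"dx": 0, "dy": 0, "dz": 0.005, "ax": 0, "ay": 0, "az": 0, "claw": 0}, {"dx": 0, "dy": 0, "dz": 0.003, "ax": 0, "ay": 0, "az": 0, "claw": 0}, {"dx": 0, "dy": 0, "dz": 0.002, "ax": 0, "ay": 0, "az": 0, "claw": 0}]'

```text
clock: 11.12
eef_pos: [541.6, 69.1, 151.8]
eef_rot: [[-0.273, -0.962, 0.004], [-0.962, 0.273, -0.002], [0.001, -0.004, -1.0]]
force: [0.0, 0.4, -0.6]
gripper_width: -0.1
```

Call:
send_rows --steps '[{"dx": 0, "dy": 0, "dz": 0.0015, "ax": 0, "ay": 0, "az": 0, "claw": 0}, {"dx": 0, "dy": 0, "dz": 0.0015, "ax": 0, "ay": 0, "az": 0, "claw": 0}, {"dx": 0, "dy": 0, "dz": 0.0015, "ax": 0, "ay": 0, "az": 0, "claw": 0}, {"dx": 0, "dy": 0, "dz": 0.0015, "ax": 0, "ay": 0, "az": 0, "claw": 0}]'

```text
clock: 11.45
eef_pos: [541.8, 69.2, 146.5]
eef_rot: [[-0.273, -0.962, 0.005], [-0.962, 0.273, -0.002], [0.001, -0.006, -1.0]]
force: [-0.2, 0.2, -0.2]
gripper_width: 0.9
```

Call:
send_rows --steps '[{"dx": 0, "dy": 0, "dz": 0.0015, "ax": 0, "ay": 0, "az": 0, "claw": 0}, {"dx": 0, "dy": 0, "dz": 0.0015, "ax": 0, "ay": 0, "az": 0, "claw": 0}]'

```text
clock: 11.62
eef_pos: [542.5, 69.1, 144.3]
eef_rot: [[-0.273, -0.962, 0.007], [-0.962, 0.273, -0.002], [0.0, -0.007, -1.0]]
force: [-0.6, -0.2, 9.4]
gripper_width: 0.5
```

Call:
send_rows --steps '[{"dx": 0, "dy": 0, "dz": 0.0015, "ax": 0, "ay": 0, "az": 0, "claw": 0}, {"dx": 0, "dy": 0, "dz": 0.0015, "ax": 0, "ay": 0, "az": 0, "claw": 0}, {"dx": 0, "dy": 0, "dz": 0.0015, "ax": 0, "ay": 0, "az": 0, "claw": 0}, {"dx": 0, "dy": 0, "dz": 0.0015, "ax": 0, "ay": 0, "az": 0, "claw": 0}, {"dx": 0, "dy": 0, "dz": 0.0015, "ax": 0, "ay": 0, "az": 0, "claw": 0}, {"dx": 0, "dy": 0, "dz": 0.0015, "ax": 0, "ay": 0, "az": 0, "claw": 0}]'

```text
clock: 12.12
eef_pos: [544.0, 68.9, 136.8]
eef_rot: [[-0.273, -0.962, 0.012], [-0.962, 0.273, -0.003], [-0.001, -0.012, -1.0]]
force: [1.4, 0.2, 14.3]
gripper_width: 0.5
```

Call:
send_rows --steps '[{"dx": 0, "dy": 0, "dz": 0.0015, "ax": 0, "ay": 0, "az": 0, "claw": 0}, {"dx": 0, "dy": 0, "dz": 0.0015, "ax": 0, "ay": 0, "az": 0, "claw": 0}, {"dx": 0, "dy": 0, "dz": 0.0015, "ax": 0, "ay": 0, "az": 0, "claw": 0}, {"dx": 0, "dy": 0, "dz": 0.0015, "ax": 0, "ay": 0, "az": 0, "claw": 0}, {"dx": 0, "dy": 0, "dz": 0.0015, "ax": 0, "ay": 0, "az": 0, "claw": 0}]'

```text
clock: 12.53
eef_pos: [544.9, 68.7, 129.8]
eef_rot: [[-0.273, -0.962, 0.014], [-0.962, 0.273, -0.003], [-0.001, -0.014, -1.0]]
force: [2.8, -2.2, 14.1]
gripper_width: 0.8
```

The arm bends about 3 mm towards the hinge under load and the force is 14 N. I'll ease off, recentre with allowance for that, and press on more slowly.

Call:
send_rows --steps '[{"dx": 0, "dy": 0, "dz": -0.002, "ax": 0, "ay": 0, "az": 0, "claw": 0}, {"dx": 0, "dy": 0, "dz": -0.002, "ax": 0, "ay": 0, "az": 0, "claw": 0}, {"dx": 0, "dy": 0, "dz": 0, "ax": 0, "ay": 0, "az": 0, "claw": 0}, {"dx": 0, "dy": 0, "dz": 0, "ax": 0, "ay": 0, "az": 0, "claw": 0}]'

```text
clock: 12.87
eef_pos: [541.5, 69.3, 130.7]
eef_rot: [[-0.273, -0.962, 0.004], [-0.962, 0.273, -0.002], [0.001, -0.005, -1.0]]
force: [-2.1, 0.3, 3.5]
gripper_width: 0.7
```

```bash
python3 - <<'E'
from h import *
go(540.5,69.2,125,-105.8)
E
```

```text
pos [541.5  69.3 130.7] F [-2.1  0.3  3.5] w 0.7 t 12.87
turn [-0.0046 -0.0008 -0.0008] shift now-frame [0.0003 0.001  0.0057] shift after turn [0.0003 0.0009 0.0057]
```

Call:
send_rows --steps '[{"dx": 0, "dy": 0.001, "dz": -0.001, "ax": -0.005, "ay": 0, "az": 0, "claw": 0}, {"dx": 0, "dy": 0.001, "dz": 0, "ax": -0.003, "ay": 0, "az": 0, "claw": 0}, {"dx": 0, "dy": 0, "dz": 0.001, "ax": 0, "ay": 0, "az": 0, "claw": 0}, {"dx": 0, "dy": 0, "dz": 0.001, "ax": 0, "ay": 0, "az": 0, "claw": 0}, {"dx": 0, "dy": 0, "dz": 0.001, "ax": 0, "ay": 0, "az": 0, "claw": 0}, {"dx": 0, "dy": 0, "dz": 0.001, "ax": 0, "ay": 0, "az": 0, "claw": 0}]'

```text
clock: 13.37
eef_pos: [540.4, 69.5, 128.2]
eef_rot: [[-0.273, -0.962, -0.001], [-0.962, 0.273, -0.0], [0.001, 0.001, -1.0]]
force: [-1.7, 0.4, 8.3]
gripper_width: 0.1
```

Call:
send_rows --steps '[{"dx": 0, "dy": 0, "dz": 0.001, "ax": 0, "ay": 0, "az": 0, "claw": 0}, {"dx": 0, "dy": 0, "dz": 0.001, "ax": 0, "ay": 0, "az": 0, "claw": 0}, {"dx": 0, "dy": 0, "dz": 0.001, "ax": 0, "ay": 0, "az": 0, "claw": 0}]'

```text
clock: 13.62
eef_pos: [540.6, 69.5, 125.4]
eef_rot: [[-0.273, -0.962, -0.001], [-0.962, 0.273, -0.0], [0.001, 0.001, -1.0]]
force: [-1.1, 0.4, 8.3]
gripper_width: 0.7
```

Call:
send_rows --steps '[{"dx": 0, "dy": 0, "dz": 0.001, "ax": 0, "ay": 0, "az": 0, "claw": 0}, {"dx": 0, "dy": 0, "dz": 0.001, "ax": 0, "ay": 0, "az": 0, "claw": 0}, {"dx": 0, "dy": 0, "dz": 0.001, "ax": 0, "ay": 0, "az": 0, "claw": 0}]'

```text
clock: 13.87
eef_pos: [540.6, 69.4, 122.4]
eef_rot: [[-0.273, -0.962, -0.001], [-0.962, 0.273, -0.0], [0.001, 0.001, -1.0]]
force: [-1.0, 0.3, 8.4]
gripper_width: 0.3
```

Call:
send_rows --steps '[{"dx": 0, "dy": 0, "dz": 0.001, "ax": 0, "ay": 0, "az": 0, "claw": 0}, {"dx": 0, "dy": 0, "dz": 0.001, "ax": 0, "ay": 0, "az": 0, "claw": 0}]'

```text
clock: 14.03
eef_pos: [540.6, 69.5, 120.4]
eef_rot: [[-0.273, -0.962, -0.001], [-0.962, 0.273, -0.0], [0.001, 0.001, -1.0]]
force: [-0.5, -0.3, 8.8]
gripper_width: 0.7
```

Call:
send_rows --steps '[{"dx": 0, "dy": 0, "dz": 0.0005, "ax": 0, "ay": 0, "az": 0, "claw": 0}, {"dx": 0, "dy": 0, "dz": 0.0005, "ax": 0, "ay": 0, "az": 0, "claw": 0}, {"dx": 0, "dy": 0, "dz": 0.0005, "ax": 0, "ay": 0, "az": 0, "claw": 0}]'

```text
clock: 14.28
eef_pos: [540.8, 69.4, 119.3]
eef_rot: [[-0.273, -0.962, -0.0], [-0.962, 0.273, -0.0], [0.0, 0.0, -1.0]]
force: [-2.0, -0.3, 12.7]
gripper_width: 0.6
```

Call:
send_rows --steps '[{"dx": 0, "dy": 0, "dz": 0.0005, "ax": 0, "ay": 0, "az": 0, "claw": 0}, {"dx": 0, "dy": 0, "dz": 0.0005, "ax": 0, "ay": 0, "az": 0, "claw": 0}]'

```text
clock: 14.45
eef_pos: [541.2, 69.3, 119.2]
eef_rot: [[-0.273, -0.962, 0.001], [-0.962, 0.273, -0.001], [0.0, -0.001, -1.0]]
force: [-3.1, -1.1, 19.9]
gripper_width: 0.7
```

That is the hard stop: force rose from 8 to 20 N with no further travel, at TCP z=119.2. I'll draw out.

Call:
send_rows --steps '[{"dx": 0, "dy": 0, "dz": -0.001, "ax": 0, "ay": 0, "az": 0, "claw": 0}, {"dx": 0, "dy": 0, "dz": -0.002, "ax": 0, "ay": 0, "az": 0, "claw": 0}, {"dx": 0, "dy": 0, "dz": -0.005, "ax": 0, "ay": 0, "az": 0, "claw": 0}, {"dx": 0, "dy": 0, "dz": -0.008, "ax": 0, "ay": 0, "az": 0, "claw": 0}, {"dx": 0, "dy": 0, "dz": -0.01, "ax": 0, "ay": 0, "az": 0, "claw": 0}, {"dx": 0, "dy": 0, "dz": -0.01, "ax": 0, "ay": 0, "az": 0, "claw": 0}, {"dx": 0, "dy": 0, "dz": -0.01, "ax": 0, "ay": 0, "az": 0, "claw": 0}, {"dx": 0, "dy": 0, "dz": -0.01, "ax": 0, "ay": 0, "az": 0, "claw": 0}, {"dx": 0, "dy": 0, "dz": -0.02, "ax": 0, "ay": 0, "az": 0, "claw": 0}, {"dx": 0, "dy": 0, "dz": -0.03, "ax": 0, "ay": 0, "az": 0, "claw": 0}, {"dx": 0, "dy": 0, "dz": -0.03, "ax": 0, "ay": 0, "az": 0, "claw": 0}, {"dx": 0, "dy": 0, "dz": 0, "ax": 0, "ay": 0, "az": 0, "claw": 0}]'

```text
clock: 15.45
eef_pos: [543.7, 69.4, 260.8]
eef_rot: [[-0.273, -0.962, 0.011], [-0.962, 0.273, -0.0], [-0.003, -0.011, -1.0]]
force: [0.3, -0.2, 0.3]
gripper_width: 0.5
```

```bash
python3 - <<'E'
from h import *
go(542,69,250,-105.8)
s=manip.get_obs();d=snap('wrist','w6.png');W=wworld(d,s)
cv2.imwrite('pics/w6b.png',cv2.resize(cv2.imread('pics/w6.png'),(800,600)))
T=(W[...,:2]-[546,67.6])@np.array([[.962,.272],[-.272,.962]])
for x in (-14,0,14):
    m=(abs(T[...,0]-x)<3)&(abs(abs(T[...,1])-50)<15)&(W[...,2]<170);print(x,m.sum(),np.percentile(W[m][:,2],[5,50,95]).round(1))
e=snap('top','t6.png')
a=cv2.imread('pics/t1.png').astype(int);b=cv2.imread('pics/t6.png').astype(int)
dd=abs(a-b).max(2)>40
for n,(u,v) in dict(thick=(383,233),jar=(160,184),spk=(152,232),drv=(316,140)).items(): print(n,dd[v-18:v+18,u-18:u+18].sum())
E
```

```text
pos [543.7  69.4 260.8] F [ 0.3 -0.2  0.3] w 0.5 t 15.45
turn [-0.0108  0.0026 -0.001 ] shift now-frame [0.0009 0.0016 0.0108] shift after turn [0.0009 0.0015 0.0108]
-14 405 [147.2 149.  150.5]
0 441 [146.8 148.  148.9]
14 429 [146.8 147.9 149. ]
thick 0
jar 108
spk 435
drv 0
```

View pics/w6b.png

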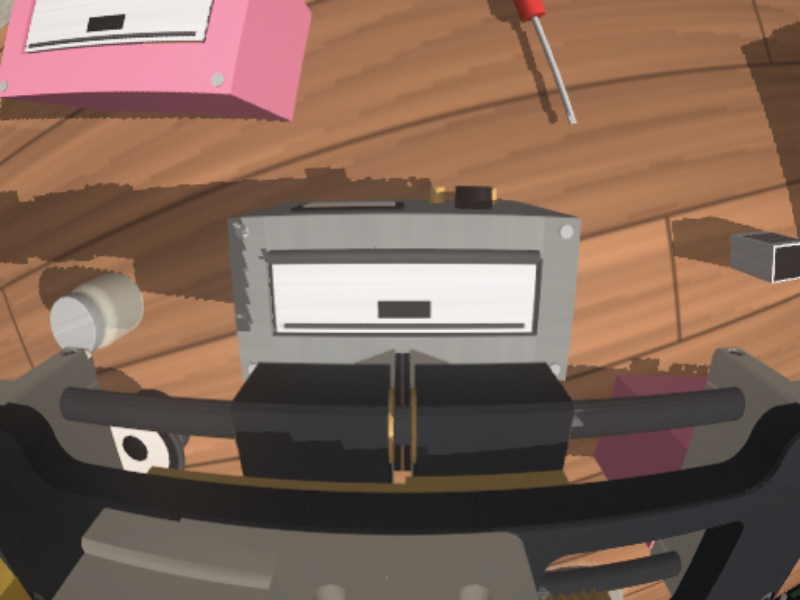

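The flap is shut and flush (white, rows 262–335; heights 148–149 mm). The jar and loudspeaker stand where they were; their pixel changes are probably the arm's shadow. I'm handing in.

```bash
python3 -c "
from station import manip
print(manip.close_job())"
```

```text
the job is handed in; nothing more can be done
None
```

The slim module is in the grey tester, pressed down to its hard stop, and the flap is shut over it. I handed the job in after about 15.5 s on the robot's clock; no verdict is reported.

- **Insertion:** I lowered the module, held in the jaws, through the flap into the guides until the carriage yielded at about 8 N. I then let go and pressed on its top with closed fingertips.
- **Stop:** At the end the force rose from about 8 to 20 N with no further travel. From first contact the module moved about 27 mm, which matches the carriage's full stroke.
- **Flap:** In the last wrist view it is flush with the tester's top (147.9 to 149.0 mm). The arm was clear, with about 0 N on it.
- **Bystanders:** The thick module and screwdriver showed no change between the top pictures. The jar and loudspeaker patches did change, by 108 and 435 pixels. I put that down to the arm's shadow, because they looked to be in place in the wrist view, but I did not measure their positions again.
- **What went wrong:**
  - My first move call was refused because its rows lacked some fields; nothing moved.
  - Midway through the press the arm bent about 3 mm sideways and the force reached about 14 N, so I eased off, recentred and continued at about 8 N.
- **Not seen directly:** With the flap shut I could not see the module at its final depth. That it is home rests on the force rise and the measured travel.

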